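# Seat the orange component carrier in the test fixture

## Task

With the fingertips, never lifting it, push the orange carrier across the fixture plate until it lies flush against the long aluminium rail, pausing there a moment, then keep it pressed to the rail and slide it along into the green corner pocket, fully home against both the rail and the end stop. Do not cut across to the pocket, and leave the blue carrier, the brass post and everything else where they stand. Finish with the hand clear.

Things in the scene. Friction and masses are not known exactly. Their poses are not given: they have to be found in the camera images.
- fixture: Fixed grey plate 200 (x) x 340 (y) x 10 mm thick, turned up to 0.35 rad; origin under its centre on the table, plate top at z = 10 mm. An aluminium rail runs along y on its far (+x) side; an end stop closes the rail's +y (left) end; with a low black lip they form the corner pocket.
- rail (a point): Foot of the rail's inner face at the middle of the plate, fixture frame (75, 0, 10) mm, axes as the fixture's. The face is the plane x = 75 mm there, from y = -170 to +160 mm; the rail is 12 mm thick and 14 mm high above the plate.
- pocket (a point): Point on the plate's top where the carrier's origin comes when it is fully home; fixture frame (49, 114, 10) mm, axes as the fixture's. The pocket floor is green with two brass strips. The end stop's face is 26 mm further at y = 140 mm (x = 12 to 87 mm, 14 mm high).
- lip (a point): Foot of the black lip's inner face where the pocket begins, fixture frame (18, 94, 10) mm. The lip is 6 mm thick, 8 mm high and runs along y to the end stop, leaving the pocket 57 mm wide between lip and rail. A flared guide of the same height leads in from about (3, 68) mm.
- orange_carrier: Orange plastic carrier 52 x 52 mm, 18 mm high, about 0.15 kg, loose; origin at the centre of its underside, sides along x and y, yaw up to 0.4 rad to the fixture. Its top is an open dish 44 x 44 mm inside, its floor 6 mm above the underside, walls 4 mm: shut fingertips can stand in it and push the walls from inside. Starts 110 to 135 mm from the rail face, 115 mm or more short of the pocket point along y.
- blue_carrier: Blue carrier of the same shape and size, also loose on the plate and in either of the two starting places; must not be disturbed. It stays at least 20 mm clear of a carrier that slides along the rail.
- brass_post: Turned brass post, 28 mm diameter, 40 mm high, standing loose on the near left part of the plate; origin at the centre of its underside. Leave alone.
- meter_box: Orange meter box 90 x 80 x 125 mm standing on the table to the right of the fixture; origin at the centre of its underside. Leave alone.
- screwdriver: Screwdriver lying on the table to the left; leave alone.
- cleaner: White bottle with red cap, 48 mm diameter, 130 mm high, on the left; origin at the centre of its underside. Leave alone.
- parts_tray: Grey divided tray 100 x 140 x 30 mm beyond the fixture; origin at the centre of its underside. Leave alone.
- pin_cup: Black cup, 60 mm diameter, 45 mm high, beyond the fixture; origin at the centre of its underside. Leave alone.
Things that resemble listed ones, but are neither listed nor needed, are in the scene too. Of the things that look like the orange_carrier, the middle-sized one is meant.

How it is judged:
By the outcome, as a careful person would: the job done as asked, in the order asked, and still so for the second after the job is handed in, with the robot touching nothing.
It also fails if it takes over 48 s, if anything falls off the work surface, if the arm or the gripper's body presses on something with over 40 N, if the wrist force passes 120 N, or if a joint passes its speed limit or range.

## Robot

A 6-joint arm with a two-finger parallel gripper is mounted at the origin on the work surface. World frame = base frame: x ahead of the robot, y to its left, z up, the work surface at z = 0. Lengths are in m, angles in rad, forces in N, time in s.
With the tool pointing down it reaches from about 0.375 to 0.975 m from the base axis. Payload 3.8 kg.
Tool frame: the origin (TCP) lies midway between the tips of the shut fingers; the grasp point (between the pads) lies 19 mm behind it; z points along the fingers, y is the line along which they close (so a half turn about z gives the same grasp; the last joint's range is limited). The gripper opens to 85 mm and grips with 20 to 120 N. Pads are 22 mm wide; open, the fingers measure 114 mm over their backs; the gripper's body (76 mm by 85 mm) begins 54 mm behind the grasp point. The pads swing forward as they close: fully open they stand 13 mm farther back than shut.
Start: joints at [-1.256, 0.264, 1.604, -0, 1.274, -0.037], TCP at [0.233, -0.634, 0.231] pointing down, gripper open.
Joint ranges: [-2.63, 2.63], [-0.94, 2.18], [0.31, 2.57], [-1.31, 4.45], [0, 2.66], [-2.55, 2.55]. Speed limits (rad/s): [2.57, 2.57, 3.14, 3.14, 3.14, 3.14].

## Interface

Orientations are given as a rotation vector (axis times angle).
In Python, from workcell import bot gives the robot as it stands.
- The arm moves only by the tool jog_arm, never from a script. Its argument "motion" is a list of rows, each a list of 5 numbers: the opening, from -1 (shut) to 1 (fully open), then the shift along the tool's x, y, z in mm, then the turn about the tool's z in degrees. In form: [[claw, x, y, z, twist], ...]. A call has 1 to 10 rows; each row shifts and turns the commanded pose from where the row before left it, along the tool's axes as they then stand; what a row does not reach is not made up. A row lasts 1/12 s, in which the tool goes at most 41.7 mm and 7.16 degrees, less where a joint would pass 70% of its speed; a pose out of reach is approached as far as the arm can. A call with a gripper value outside its range is refused whole. The fingers move at their own pace and stop on an object; "force" is the grip in N (left out, the last holds). Time passes only in rows, so rows that do not move let the fingers close. It gives the time, the measured TCP pose, the force, the opening and the grip force at its end, in the units of the state.
- bot.read_state(): the state, without advancing time (a new reading comes with each control period).
- bot.read_camera(name): name is "side" or "top" or "wrist"; returns (picture, depth): 400x640x3 uint8, red, green, blue; 400x640 float32, m along the optical axis (not along the pixel's ray), 0 where there is no reading.
- bot.get_calibration(name): a dict with "vfov" (degrees; the focal length in pixels is half the picture's height over the tangent of half this angle, whatever the lens; pixels are square), "cx", "cy" (the principal point, pixels), "rvec" (rotation vector, rad) and "tvec" (3), from world to camera coordinates, as OpenCV has them; the wrist camera has in their place "tool_from_camera" (4x4, takes a point from camera to tool coordinates, whose origin is the TCP and whose axes are the flange's). Camera axes: x right, y down, z forward; pixel columns grow to the right and rows downward; lengths in m; the calibration is good to about 2 mm. A picture is of the moment at which its call begins: read the wrist's pose just before it. get_calibration takes no time and is no camera call.
- bot.finish_job(): hands the job in; it is judged then, once.
The state is a dict: "time": time; "q": joint angles; "joint_vel": joint speeds; "joint_torque": joint torques, N m; "tool_pos": TCP position; "tcp_rot": TCP orientation; "wrist_force": force on the tool from outside, world axes, zero at the start; "torque": the same for the moment, N m; "width": opening from 0.0 (shut) to 1.0 (fully open); "grip_force": force on a finger pad.
Only numpy, scipy, OpenCV 4.12 (cv2) and the standard library are available. Lean on these libraries where they do the work, as an engineer would, in place of code of your own. Each camera call takes 0.05 s, during which the arm holds its last target. There are 200 camera calls.

## Working session

There is one attempt and no reset: what is moved stays moved. The work goes in short steps, Python scripts to look and compute and a tool call to move; the robot and the scene stay as the last step left them, time stands still between calls to the robot, and variables do not carry over. Pictures are saved under pics/ and viewed, at most 10 in all, crops included, and the job is handed in when it is done.

Besides the shell and the picture viewer there is one more tool, called after ">>>" by a JSON object that holds its "method" and its "body", one argument or row to a line. jog_arm: Moves the arm, as the interface text tells. Its arguments: {"type":"object","properties":{"motion":{"type":"array"},"force":{"type":"number"}},"required":["motion"]}

```bash
mkdir -p pics; cat > h.py <<'E'
import numpy as np, cv2
from workcell import bot
def save(name,img): cv2.imwrite('pics/'+name,cv2.cvtColor(img,cv2.COLOR_RGB2BGR))
def cam(name,state=None):
    c=bot.get_calibration(name); f=200/np.tan(np.radians(c['vfov'])/2)
    if 'rvec' in c and name!='wrist':
        R=cv2.Rodrigues(np.array(c['rvec'],float))[0]; t=np.array(c['tvec'],float).ravel()
        return f,c['cx'],c['cy'],R.T,-R.T@t
    T=np.array(c['tool_from_camera']); s=state
    R=cv2.Rodrigues(np.array(s['tcp_rot'],float))[0]
    return f,c['cx'],c['cy'],R@T[:3,:3],R@T[:3,3]+np.array(s['tool_pos'])
def onplane(c,uv,z):
    f,cx,cy,R,o=c; uv=np.atleast_2d(np.array(uv,float))
    d=np.c_[(uv[:,0]-cx)/f,(uv[:,1]-cy)/f,np.ones(len(uv))]@R.T
    return o+d*((z-o[2])/d[:,2])[:,None]
def proj(c,P):
    f,cx,cy,R,o=c; p=(np.atleast_2d(P)-o)@R
    return np.c_[f*p[:,0]/p[:,2]+cx,f*p[:,1]/p[:,2]+cy]
E
python3 - <<'E'
from h import *
s=bot.read_state(); print(s)
for n in ('top','side'):
    im,d=bot.read_camera(n); save(n+'0.png',im); np.savez(n+'0.npz',im=im,d=d); c=cam(n); print(n,bot.get_calibration(n),c[4])
E
```

```text
{'time': 0.0, 'q': array([-1.25590841e+00,  2.64768231e-01,  1.60539797e+00,  6.81549899e-07,
        1.27366045e+00, -3.69047375e-02]), 'joint_vel': array([-8.32149912e-06,  5.28860001e-04,  1.05865287e-03, -3.02760876e-04,
        1.81030529e-03, -5.20279690e-04]), 'joint_torque': array([-9.72936941e-04, -5.15108621e+01, -3.67308676e+01,  4.11691894e-05,
        1.28558680e-02, -3.10772873e-05]), 'tool_pos': array([ 0.23236161, -0.63296787,  0.2299389 ]), 'tcp_rot': array([-3.09093976e+00, -5.49362019e-01,  4.84819431e-04]), 'wrist_force': array([-0.26234725, -0.43816174, -0.90745676]), 'torque': array([0.00387055, 0.01873517, 0.03262434]), 'grip_force': 0.0, 'width': 1.0026520048724603}
top {'vfov': 54.88503381814823, 'cx': 314.0471915834038, 'cy': 205.40904506107083, 'rvec': array([ 2.16461077, -2.13916818,  0.12352664]), 'tvec': array([-0.02198663,  0.57755603,  1.23894862])} [ 0.41878392 -0.02936504  1.30107871]
side {'vfov': 46.45354663843924, 'cx': 311.3143040790374, 'cy': 198.1657896726598, 'rvec': array([ 2.40535014, -0.14418365,  0.05282592]), 'tvec': array([-0.57735781,  0.07329804,  1.16947501])} [ 0.48848825 -0.79127502  0.91741458]
```

View pics/top0.png

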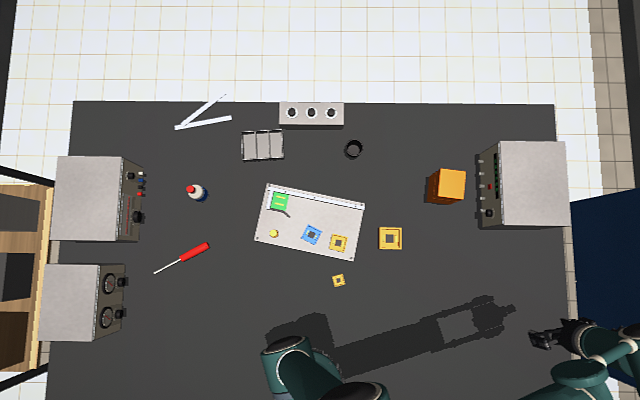

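View pics/side0.png

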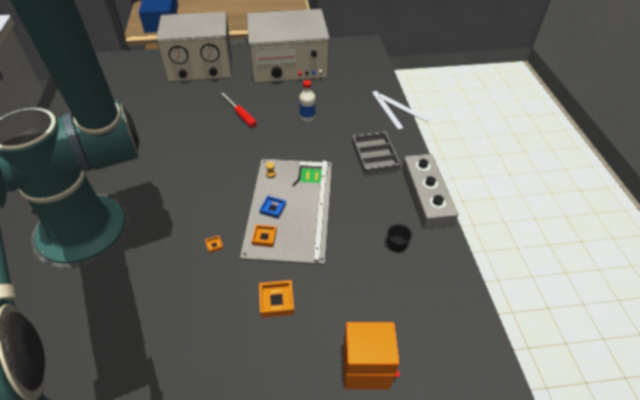

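Top view candidates for the orange carrier: on the plate at (338,243), 16 px; a large one on the table at (390,238); a small one at (338,281); the meter box at (446,186). I choose the middle-sized one on the plate and check it in a crop.

```bash
python3 - <<'E'
from h import *
for n,box,rail in (('top',(245,170,410,295),None),('side',(195,145,345,320),None)):
    z=np.load(n+'0.npz'); im=z['im']; c=cam(n); hsv=cv2.cvtColor(im,cv2.COLOR_RGB2HSV)
    x0,y0,x1,y1=box; roi=np.zeros(im.shape[:2],np.uint8); roi[y0:y1,x0:x1]=255
    def cents(lo,hi,zz,name):
        m=cv2.inRange(hsv,lo,hi)&roi; cs,_=cv2.findContours(m,cv2.RETR_EXTERNAL,cv2.CHAIN_APPROX_NONE)
        for k in cs:
            if cv2.contourArea(k)<25: continue
            r=cv2.minAreaRect(k); b=onplane(c,cv2.boxPoints(r),zz)[:,:2]
            print(n,name,np.round(r[0]),'ctr',onplane(c,[r[0]],zz)[0,:2].round(4),'sides',np.linalg.norm(np.diff(b,axis=0),axis=1).round(3)[:2],'ang',np.degrees(np.arctan2(*(b[1]-b[0])[::-1])).round(1))
    cents((8,120,110),(30,255,255),.028,'orange'); cents((100,100,80),(125,255,255),.028,'blue'); cents((45,120,80),(80,255,255),.010,'green')
    m=cv2.inRange(hsv,(0,0,110),(179,60,255))&roi; m=cv2.morphologyEx(m,cv2.MORPH_CLOSE,np.ones((15,15)))
    k=max(cv2.findContours(m,cv2.RETR_EXTERNAL,cv2.CHAIN_APPROX_NONE)[0],key=cv2.contourArea)
    r=cv2.minAreaRect(k); ap=cv2.approxPolyDP(cv2.convexHull(k),6,True)[:,0]
    print(n,'plate',ap.tolist(),onplane(c,ap,.010)[:,:2].round(4).tolist(), onplane(c,[r[0]],.01))
    if n=='top': save('crop0.png',cv2.resize(im[170:295,245:410],None,fx=4.5,fy=4.5,interpolation=cv2.INTER_CUBIC))
E
```

```text
top orange [338. 280.] ctr [ 0.3358 -0.0962] sides [0.036 0.035] ang -75.4
top orange [338. 242.] ctr [ 0.4569 -0.0946] sides [0.051 0.05 ] ang -13.7
top orange [390. 238.] ctr [ 0.4735 -0.2663] sides [0.073 0.072] ang -89.3
top blue [311. 234.] ctr [ 0.482  -0.0061] sides [0.052 0.05 ] ang -27.5
top green [279. 201.] ctr [0.5952 0.1045] sides [0.056 0.051] ang -11.0
top plate [[266, 184], [364, 203], [353, 260], [254, 240]] [[0.6527, 0.1497], [0.5911, -0.1835], [0.4, -0.1463], [0.4622, 0.1846]] [[5.26370289e-01 4.31222678e-04 1.00000000e-02]]
side orange [276. 297.] ctr [ 0.4712 -0.2727] sides [0.078 0.083] ang -1.1
side orange [214. 243.] ctr [ 0.3356 -0.1108] sides [0.038 0.042] ang 17.0
side orange [264. 235.] ctr [ 0.4541 -0.1004] sides [0.061 0.055] ang 83.0
side orange [270. 174.] ctr [0.4833 0.1054] sides [0.019 0.019] ang 86.8
side orange [270. 166.] ctr [0.4824 0.1348] sides [0.019 0.024] ang -6.9
side blue [272. 206.] ctr [ 0.4802 -0.0117] sides [0.06 0.06] ang 75.6
side green [310. 175.] ctr [0.5904 0.1047] sides [0.056 0.046] ang -6.9
side plate [[261, 159], [331, 163], [323, 263], [240, 257]] [[0.46, 0.1849], [0.6545, 0.1448], [0.5867, -0.1854], [0.3951, -0.1452]] [[ 0.51459976 -0.010028    0.01      ]]
```

View pics/crop0.png

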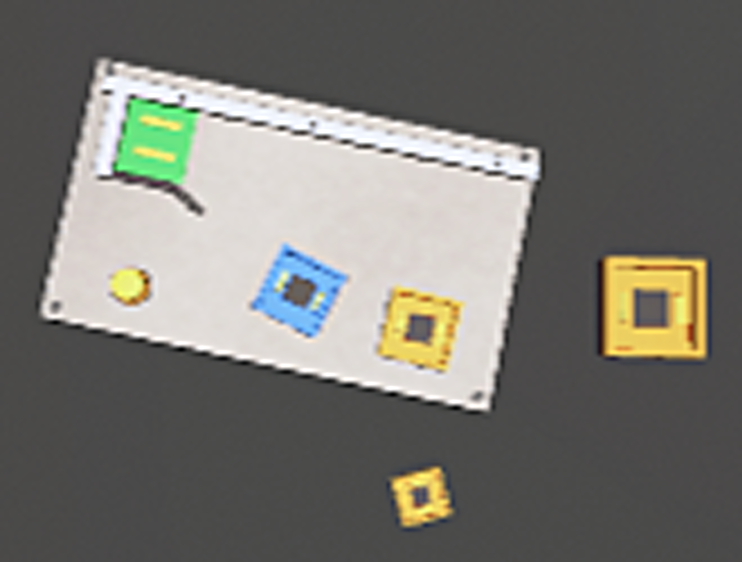

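The crop shows the middle carrier at top-image (338,242), sitting on the plate with the blue one left of it at (311,234). Its sides measure 51 mm at z = 28 mm, which matches. Plate centre is about (0.526, 0), yaw about -10.5°.

First I turn so tool x lies along fixture y and tool y along fixture x, with the fingers shut, then travel over.

>>> {"method": "jog_arm", "body": {
  "motion": [
    [-1,0,0,0,-6.6],
    [-1,0,0,0,-6.6],
    [-1,0,0,0,-6.6],
    [-1,0,0,0,-6.6],
    [-1,0,0,0,-6.6],
    [-1,0,0,0,-6.6],
    [-1,0,0,0,-6.6],
    [-1,0,0,0,-6.6],
    [-1,0,0,0,-6.6],
    [-1,0,0,0,0]
  ],
  "force": 60
}}

```text
time: 0.93
tool_pos: [0.2325, -0.6333, 0.2305]
tcp_rot: [-2.411, -2.013, -0.001]
wrist_force: [0.1, -0.7, 0.1]
width: -0.001
grip_force: 0.0
```

>>> {"method": "jog_arm", "body": {
  "motion": [
    [-1,28,6,0,0],
    [-1,28,6,0,0],
    [-1,28,6,0,0],
    [-1,28,6,0,0],
    [-1,28,6,0,0],
    [-1,28,6,0,0],
    [-1,28,6,0,0],
    [-1,28,6,0,0],
    [-1,28,6,0,0],
    [-1,28,6,0,0]
  ]
}}

```text
time: 1.77
tool_pos: [0.3425, -0.3677, 0.231]
tcp_rot: [-2.418, -2.005, -0.0]
wrist_force: [0.2, -0.6, -0.9]
width: 0.0
grip_force: 0.0
```

>>> {"method": "jog_arm", "body": {
  "motion": [
    [-1,28,6,8,0],
    [-1,28,6,8,0],
    [-1,28,6,8,0],
    [-1,28,6,8,0],
    [-1,28,6,8,0],
    [-1,28,6,8,0],
    [-1,28,6,8,0],
    [-1,28,6,8,0],
    [-1,28,6,8,0],
    [-1,0,0,0,0]
  ]
}}

```text
time: 2.6
tool_pos: [0.4409, -0.127, 0.1574]
tcp_rot: [-2.411, -2.008, -0.0]
wrist_force: [0.3, 0.8, -0.5]
width: 0.002
grip_force: 0.0
```

```bash
cat > w.py <<'E'
from h import *
import sys
name=sys.argv[1]; zt=float(sys.argv[2]) if len(sys.argv)>2 else .028
s=bot.read_state(); im,d=bot.read_camera('wrist'); save(name,im); np.savez('w.npz',im=im,d=d); c=cam('wrist',s)
print(s['time'],s['tool_pos'].round(4),s['wrist_force'].round(1))
R=cv2.Rodrigues(s['tcp_rot'])[0]; print('toolx deg',np.degrees(np.arctan2(R[1,0],R[0,0])).round(2))
hsv=cv2.cvtColor(im,cv2.COLOR_RGB2HSV)
for nm,lo,hi,z in (('orange',(5,130,90),(30,255,255),.028),('blue',(100,100,60),(125,255,255),.028),('green',(45,100,60),(80,255,255),.010)):
    m=cv2.morphologyEx(cv2.inRange(hsv,lo,hi),cv2.MORPH_CLOSE,np.ones((5,5)))
    for k in cv2.findContours(m,cv2.RETR_EXTERNAL,cv2.CHAIN_APPROX_NONE)[0]:
        if cv2.contourArea(k)<300: continue
        P=(onplane(c,k[:,0],z)[:,:2]*1000).astype(np.float32); r=cv2.minAreaRect(P)
        e=(np.array(r[0])-s['tool_pos'][:2]*1000)@R[:2,:2]
        print(nm,k[:,0].mean(0).round(),'ctr mm',np.round(r[0],1),'size',np.round(r[1],1),'ang',round(r[2],1),'in tool xy',e.round(1))
E
python3 w.py w1.png
```

```text
2.6 [ 0.4409 -0.127   0.1574] [ 0.3  0.8 -0.5]
toolx deg 79.56
orange [387. 285.] ctr mm [ 482.4 -227.6] size [27.8 53.1] ang 86.7 in tool xy [-91.5  59. ]
orange [198. 173.] ctr mm [340.5 -93.7] size [38.  34.5] ang 15.7 in tool xy [  14.5 -104.8]
orange [332. 149.] ctr mm [454.8 -94.7] size [52.6 52.2] ang 76.4 in tool xy [34.3  7.8]
blue [347.  31.] ctr mm [480.5  -6.8] size [51.3 50.8] ang 63.5 in tool xy [125.4  17.1]
```

View pics/w1.png

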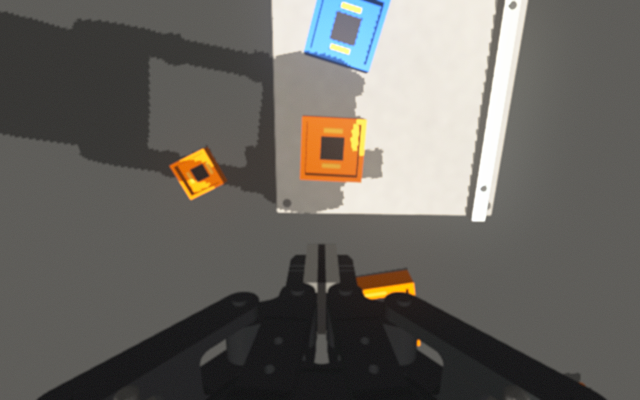

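The wrist view shows the target carrier at (332,149): 52.5 mm square, 3° off the tool axes, with the blue one clear at (347,31). It lies at (455,-95) mm, as the top camera found, so I'll move over the dish and lower in.

>>> {"method": "jog_arm", "body": {
  "motion": [
    [-1,17,4,0,0],
    [-1,17,4,0,0],
    [-1,0,0,25,0],
    [-1,0,0,30,0],
    [-1,0,0,30,0],
    [-1,0,0,20,0],
    [-1,0,0,0,0],
    [-1,0,0,0,0]
  ]
}}

```text
time: 3.32
tool_pos: [0.4539, -0.0997, 0.0536]
tcp_rot: [-2.415, -2.006, 0.003]
wrist_force: [0.7, 0.4, 1.2]
width: -0.001
grip_force: 0.0
```

```bash
python3 - <<'E'
from h import *
import numpy as np
z=np.load('w.npz'); s=bot.read_state(); print(s['tool_pos'],s['wrist_force'])
# fixture yaw & rail from first wrist picture (pose then)
s0=dict(tool_pos=np.array([.4409,-.127,.1574]),tcp_rot=np.array([-2.411,-2.008,0]))
c=cam('wrist',s0)
hsv=cv2.cvtColor(z['im'],cv2.COLOR_RGB2HSV); print(hsv[100,440:520:4].tolist())
print(onplane(c,[[277,213],[272,5],[467,214]],.01)[:,:2].round(4), onplane(c,[[497,5],[473,220],[505,5],[525,5],[486,220]],.024)[:,:2].round(4))
im,d=bot.read_camera('wrist'); save('w2.png',im)
E
```

```text
[ 0.45394362 -0.09972492  0.05358184] [0.71677614 0.41382836 1.22095404]
[[19, 15, 238], [17, 15, 239], [20, 16, 238], [19, 17, 238], [20, 16, 238], [19, 15, 240], [21, 15, 239], [20, 16, 240], [22, 16, 239], [21, 15, 239], [19, 15, 239], [18, 23, 109], [19, 29, 124], [0, 0, 255], [0, 0, 254], [30, 1, 254], [30, 5, 252], [19, 15, 239], [25, 14, 113], [34, 16, 111]]
[[ 0.3944 -0.1457]
 [ 0.4281  0.0222]
 [ 0.5675 -0.1786]] [[ 0.5934 -0.012 ]
 [ 0.5669 -0.1793]
 [ 0.5992 -0.0131]
 [ 0.6137 -0.0158]
 [ 0.5782 -0.1814]]
```

View pics/w2.png

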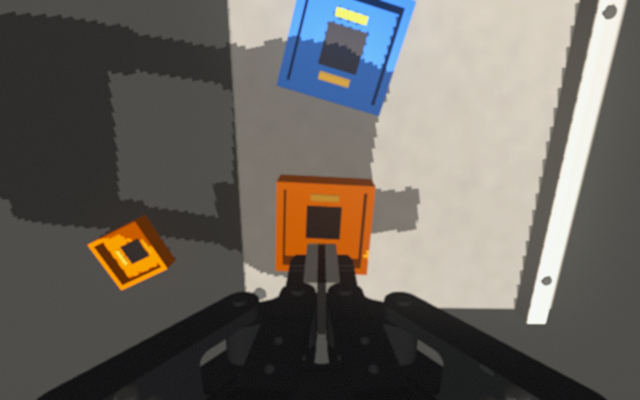

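>>> {"method": "jog_arm", "body": {
  "motion": [
    [-1,5,0,0,0],
    [-1,0,0,12,0],
    [-1,0,0,10,0],
    [-1,0,0,10,0],
    [-1,0,0,0,0],
    [-1,0,0,0,0]
  ]
}}

```text
time: 3.87
tool_pos: [0.4555, -0.094, 0.0219]
tcp_rot: [-2.414, -2.009, 0.001]
wrist_force: [-0.5, 0.5, -0.1]
width: 0.001
grip_force: 0.0
```

>>> {"method": "jog_arm", "body": {
  "motion": [
    [-1,0,5,1.5,0],
    [-1,0,6,0,0],
    [-1,0,8,0,0],
    [-1,0,9,0,0],
    [-1,0,10,0,0],
    [-1,0,10,0,0],
    [-1,0,10,0,0],
    [-1,0,10,0,0],
    [-1,0,7,0,0],
    [-1,0,0,0,0]
  ]
}}

```text
time: 4.7
tool_pos: [0.5324, -0.1084, 0.0212]
tcp_rot: [2.413, 2.009, 0.003]
wrist_force: [0.3, 0.2, 0.5]
width: 0.0
grip_force: 0.0
```

```bash
python3 w.py w3.png; python3 - <<'E'
from h import *
im,d=bot.read_camera('top'); save('t3.png',im); c=cam('top'); hsv=cv2.cvtColor(im,cv2.COLOR_RGB2HSV)
# rail inner edge along rows around right part
E
```

```text
4.7 [ 0.5324 -0.1084  0.0212] [0.3 0.2 0.5]
toolx deg 79.56
orange [298. 244.] ctr mm [ 523.1 -100.3] size [46.6 52.4] ang 79.4 in tool xy [  6.2 -10.6]
orange [159.  11.] ctr mm [492.1   4.6] size [ 3.8 14.1] ang 60.8 in tool xy [103.8 -60.2]
blue [148.  56.] ctr mm [482.7  -7.1] size [50.3 56.9] ang 63.7 in tool xy [ 90.6 -67.3]
```

View pics/w3.png

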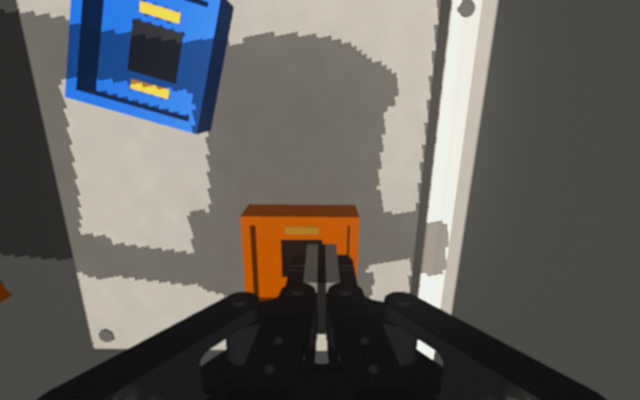

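The wrist view shows the orange carrier following at (298,244), square to the tool, with about 30 mm to the rail and the blue one untouched. I'll continue more slowly.

>>> {"method": "jog_arm", "body": {
  "motion": [
    [-1,0,5,0,0],
    [-1,0,6,0,0],
    [-1,0,5,0,0],
    [-1,0,4,0,0],
    [-1,0,3,0,0],
    [-1,0,2,0,0],
    [-1,0,1,0,0],
    [-1,0,0,0,0]
  ]
}}

```text
time: 5.47
tool_pos: [0.5556, -0.1126, 0.0208]
tcp_rot: [2.414, 2.01, 0.0]
wrist_force: [-0.3, 0.5, 0.8]
width: 0.006
grip_force: 0.2
```

>>> {"method": "jog_arm", "body": {
  "motion": [
    [-1,0,1,0,0],
    [-1,0,1,0,0],
    [-1,0,1,0,0],
    [-1,0,0,0,0]
  ]
}}

```text
time: 5.8
tool_pos: [0.5585, -0.1131, 0.0208]
tcp_rot: [2.414, 2.01, 0.0]
wrist_force: [-1.0, 0.9, 0.3]
width: -0.002
grip_force: 0.4
```

>>> {"method": "jog_arm", "body": {
  "motion": [
    [-1,0,1,0,0],
    [-1,0,1,0,0],
    [-1,0,1,0,0],
    [-1,0,0,0,0]
  ]
}}

```text
time: 6.13
tool_pos: [0.5617, -0.1137, 0.0208]
tcp_rot: [2.414, 2.01, 0.001]
wrist_force: [-1.2, -0.3, 0.8]
width: 0.003
grip_force: 0.4
```

>>> {"method": "jog_arm", "body": {
  "motion": [
    [-1,0,1,0,0],
    [-1,0,1,0,0],
    [-1,0,0,0,0]
  ]
}}

```text
time: 6.38
tool_pos: [0.5633, -0.114, 0.0208]
tcp_rot: [-2.414, -2.01, 0.0]
wrist_force: [-1.5, 0.4, 2.0]
width: 0.003
grip_force: 0.9
```

>>> {"method": "jog_arm", "body": {
  "motion": [
    [-1,0,1,0,0],
    [-1,0,0,0,0]
  ]
}}

```text
time: 6.55
tool_pos: [0.5635, -0.114, 0.0207]
tcp_rot: [-2.413, -2.009, 0.002]
wrist_force: [-4.2, 0.9, 2.3]
width: -0.002
grip_force: 2.7
```

>>> {"method": "jog_arm", "body": {
  "motion": [
    [-1,0,1,0,0],
    [-1,0,0,0,0]
  ]
}}

```text
time: 6.72
tool_pos: [0.5636, -0.114, 0.0206]
tcp_rot: [-2.412, -2.008, 0.004]
wrist_force: [-6.5, 0.3, 5.5]
width: -0.001
grip_force: 4.3
```

Rail contact: the TCP has stopped and about 6 N is pressing. Pause here and check that it is flush.

>>> {"method": "jog_arm", "body": {
  "motion": [
    [-1,0,1,0,0],
    [-1,0,0,0,0],
    [-1,0,0,0,0],
    [-1,0,0,0,0],
    [-1,0,0,0,0],
    [-1,0,0,0,0],
    [-1,0,0,0,0],
    [-1,0,0,0,0],
    [-1,0,0,0,0],
    [-1,0,0,0,0]
  ]
}}

```text
time: 7.55
tool_pos: [0.5637, -0.114, 0.0206]
tcp_rot: [-2.411, -2.007, 0.005]
wrist_force: [-8.7, 2.0, 7.1]
width: 0.0
grip_force: 5.6
```

```bash
python3 w.py w4.png
```

```text
7.55 [ 0.5637 -0.114   0.0206] [-8.7  2.   7.1]
toolx deg 79.56
orange [294. 243.] ctr mm [ 553.3 -105.9] size [47.2 52. ] ang 78.7 in tool xy [  6.1 -11.7]
orange [79. 12.] ctr mm [494.7   4.2] size [ 4.  14.3] ang 59.8 in tool xy [103.7 -89.3]
blue [76. 58.] ctr mm [487.1  -9.1] size [51.1 54.6] ang 63.8 in tool xy [ 89.4 -94.4]
```

View pics/w4.png

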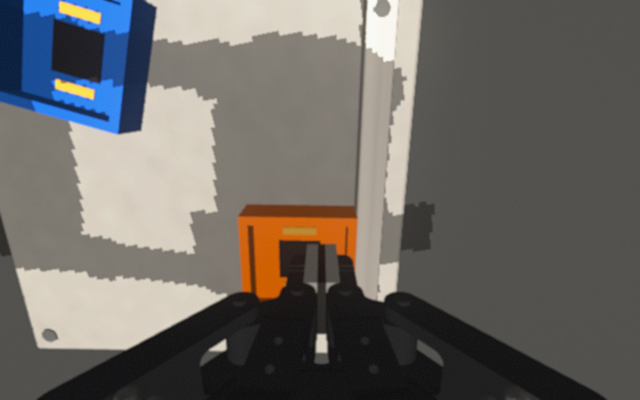

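The wrist view shows the carrier's edge at (357,208-290) lying along the rail, flush, with no gap. Now slide along the rail.

>>> {"method": "jog_arm", "body": {
  "motion": [
    [-1,3,0,0,0],
    [-1,4,0,0,0],
    [-1,4,0,0,0],
    [-1,4,0,0,0],
    [-1,4,0,0,0],
    [-1,4,0,0,0],
    [-1,4,0,0,0],
    [-1,4,0,0,0],
    [-1,4,0,0,0],
    [-1,4,0,0,0]
  ]
}}

```text
time: 8.43
tool_pos: [0.5707, -0.0776, 0.0201]
tcp_rot: [-2.412, -2.01, 0.008]
wrist_force: [-8.3, -5.8, 4.5]
width: 0.002
grip_force: 6.6
```

>>> {"method": "jog_arm", "body": {
  "motion": [
    [-1,5,0,0,0],
    [-1,5,0,0,0],
    [-1,5,0,0,0],
    [-1,5,0,0,0],
    [-1,5,0,0,0],
    [-1,5,0,0,0],
    [-1,0,0,0,0]
  ]
}}

```text
time: 9.02
tool_pos: [0.5768, -0.0469, 0.0201]
tcp_rot: [-2.412, -2.01, 0.006]
wrist_force: [-6.6, -2.3, 2.7]
width: -0.002
grip_force: 4.5
```

>>> {"method": "jog_arm", "body": {
  "motion": [
    [-1,5,0.5,0,0],
    [-1,6,0,0,0],
    [-1,6,0.5,0,0],
    [-1,6,0,0,0],
    [-1,6,0,0,0],
    [-1,6,0,0,0],
    [-1,6,0.5,0,0],
    [-1,6,0,0,0],
    [-1,4,0,0,0],
    [-1,0,0,0,0]
  ]
}}

```text
time: 9.85
tool_pos: [0.5867, 0.0024, 0.0201]
tcp_rot: [-2.412, -2.01, 0.009]
wrist_force: [-8.4, -3.4, 4.8]
width: -0.002
grip_force: 6.2
```

```bash
python3 w.py w5.png
```

```text
9.85 [0.5867 0.0024 0.0201] [-8.4 -3.4  4.8]
toolx deg 79.61
orange [295. 253.] ctr mm [575.6   5.8] size [38.3 52.2] ang 78.7 in tool xy [  1.4 -11.5]
orange [329.  34.] ctr mm [605.7  96.3] size [23.2  5.3] ang 79.5 in tool xy [95.8  1.8]
orange [271.  34.] ctr mm [584.9 100.3] size [23.   5.2] ang 77.4 in tool xy [ 96.  -19.4]
orange [25. 38.] ctr mm [495.1 114. ] size [26.1 20.6] ang 63.7 in tool xy [  93.3 -110.2]
blue [111. 300.] ctr mm [485.3  -1.8] size [63.5 56.7] ang 63.4 in tool xy [-22.3 -99. ]
green [297.  45.] ctr mm [591.9  96.4] size [37.4 56.3] ang 79.0 in tool xy [ 93.5 -11.8]
```

View pics/w5.png

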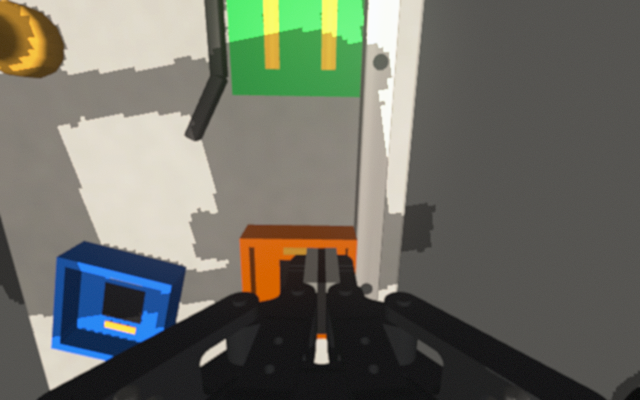

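The wrist view shows the carrier at (298,260) still flush on the rail, with the green pocket straight ahead at (297,45) and the lip guide on the left at (193,135), clear. Next, 85 mm more, then slowly.

>>> {"method": "jog_arm", "body": {
  "motion": [
    [-1,5,0,0,0],
    [-1,6,0.5,0,0],
    [-1,6,0,0,0],
    [-1,6,0,0,0],
    [-1,6,0,0,0],
    [-1,6,0.5,0,0],
    [-1,6,0,0,0],
    [-1,4,0,0,0],
    [-1,0,0,0,0]
  ]
}}

```text
time: 10.65
tool_pos: [0.5955, 0.0461, 0.0201]
tcp_rot: [-2.412, -2.01, 0.011]
wrist_force: [-9.4, -5.0, 6.9]
width: -0.0
grip_force: 6.9
```

>>> {"method": "jog_arm", "body": {
  "motion": [
    [-1,5,0.3,0,0],
    [-1,6,0,0,0],
    [-1,6,0,0,0],
    [-1,6,0.3,0,0],
    [-1,6,0,0,0],
    [-1,5,0,0,0],
    [-1,3,0,0,0],
    [-1,0,0,0,0]
  ]
}}

```text
time: 11.32
tool_pos: [0.6027, 0.0821, 0.0201]
tcp_rot: [-2.412, -2.01, 0.011]
wrist_force: [-9.5, -5.5, 7.9]
width: -0.002
grip_force: 7.3
```

>>> {"method": "jog_arm", "body": {
  "motion": [
    [-1,2,0,0,0],
    [-1,3,0.3,0,0],
    [-1,3,0,0,0],
    [-1,2,0,0,0],
    [-1,2,0,0,0],
    [-1,0,0,0,0]
  ]
}}

```text
time: 11.82
tool_pos: [0.6049, 0.0932, 0.0201]
tcp_rot: [-2.412, -2.01, 0.013]
wrist_force: [-9.9, -8.2, 9.0]
width: 0.0
grip_force: 8.1
```

>>> {"method": "jog_arm", "body": {
  "motion": [
    [-1,2,0,0,0],
    [-1,2,0,0,0],
    [-1,2,0,0,0],
    [-1,2,0,0,0],
    [-1,2,0,0,0],
    [-1,0,0,0,0]
  ]
}}

```text
time: 12.32
tool_pos: [0.6068, 0.1031, 0.0201]
tcp_rot: [-2.412, -2.01, 0.012]
wrist_force: [-9.2, -7.4, 7.6]
width: 0.001
grip_force: 7.9
```

>>> {"method": "jog_arm", "body": {
  "motion": [
    [-1,1.5,0,0,0],
    [-1,1.5,0,0,0],
    [-1,0,0,0,0]
  ]
}}

```text
time: 12.57
tool_pos: [0.6074, 0.1059, 0.0201]
tcp_rot: [-2.412, -2.01, 0.012]
wrist_force: [-9.6, -6.8, 7.8]
width: -0.002
grip_force: 8.0
```

>>> {"method": "jog_arm", "body": {
  "motion": [
    [-1,1.5,0,0,0],
    [-1,1.5,0,0,0],
    [-1,0,0,0,0]
  ]
}}

```text
time: 12.82
tool_pos: [0.608, 0.1089, 0.0201]
tcp_rot: [-2.412, -2.01, 0.012]
wrist_force: [-8.5, -7.7, 7.0]
width: -0.004
grip_force: 7.9
```

>>> {"method": "jog_arm", "body": {
  "motion": [
    [-1,1.5,0,0,0],
    [-1,1.5,0,0,0],
    [-1,0,0,0,0]
  ]
}}

```text
time: 13.07
tool_pos: [0.6086, 0.1119, 0.0201]
tcp_rot: [-2.412, -2.01, 0.012]
wrist_force: [-9.3, -7.3, 7.2]
width: -0.001
grip_force: 7.8
```

>>> {"method": "jog_arm", "body": {
  "motion": [
    [-1,1.5,0,0,0],
    [-1,1.5,0,0,0],
    [-1,0,0,0,0]
  ]
}}

```text
time: 13.32
tool_pos: [0.609, 0.1136, 0.0201]
tcp_rot: [-2.413, -2.011, 0.015]
wrist_force: [-9.4, -11.4, 7.2]
width: -0.002
grip_force: 9.3
```

>>> {"method": "jog_arm", "body": {
  "motion": [
    [-1,1.5,0,0,0],
    [-1,1.5,0,0,0],
    [-1,0,0,0,0]
  ]
}}

```text
time: 13.57
tool_pos: [0.6089, 0.1138, 0.0201]
tcp_rot: [2.411, 2.012, -0.021]
wrist_force: [-11.1, -20.9, 11.2]
width: -0.0
grip_force: 12.8
```

The end stop is reached: the TCP has stalled at fixture y of about 126 mm, where I expected it, and the force has risen. Next I hold, unload both directions and look.

>>> {"method": "jog_arm", "body": {
  "motion": [
    [-1,0,0,0,0],
    [-1,0,0,0,0],
    [-1,0,0,0,0],
    [-1,0,0,0,0],
    [-1,-2,-1,0,0],
    [-1,-2,-1,0,0],
    [-1,-2,-1,0,0],
    [-1,-1,-1,0,0],
    [-1,0,0,0,0]
  ]
}}

```text
time: 14.32
tool_pos: [0.6083, 0.1136, 0.0209]
tcp_rot: [2.414, 2.009, 0.002]
wrist_force: [-0.2, -1.2, -0.5]
width: 0.001
grip_force: 1.0
```

>>> {"method": "jog_arm", "body": {
  "motion": [
    [-1,-1,-1,0,0],
    [-1,-1,-1,0,0],
    [-1,-1,-1,0,0],
    [-1,-1,-1,0,0],
    [-1,-1,0,0,0],
    [-1,0,0,0,0]
  ]
}}

```text
time: 14.82
tool_pos: [0.6028, 0.1095, 0.0208]
tcp_rot: [2.414, 2.01, 0.0]
wrist_force: [-0.0, -0.3, -0.2]
width: 0.0
grip_force: 0.0
```

Unloaded and free within the dish, so lift out.

>>> {"method": "jog_arm", "body": {
  "motion": [
    [-1,0,0,4,0],
    [-1,0,0,-4,0],
    [-1,0,0,-6,0],
    [-1,0,0,-15,0],
    [-1,0,0,-25,0],
    [-1,0,0,-30,0],
    [-1,0,0,-30,0],
    [-1,-20,0,-20,0],
    [-1,-25,0,0,0],
    [-1,0,0,0,0]
  ]
}}

```text
time: 15.65
tool_pos: [0.5959, 0.0625, 0.1501]
tcp_rot: [2.412, 2.006, 0.004]
wrist_force: [0.5, 0.4, -1.0]
width: -0.001
grip_force: 0.0
```

```bash
python3 w.py w6.png
```

```text
15.65 [0.5959 0.0625 0.1501] [ 0.5  0.4 -1. ]
toolx deg 79.49
orange [167. 150.] ctr mm [480.6 118.7] size [41.9 25.2] ang 8.2 in tool xy [  34.2 -123.7]
orange [311. 141.] ctr mm [594.9 104.5] size [52. 52.] ang 79.4 in tool xy [41.1 -8.7]
blue [210. 277.] ctr mm [483.1  -1.8] size [60.9 52.4] ang 63.4 in tool xy [-83.8 -99.2]
```

View pics/w6.png

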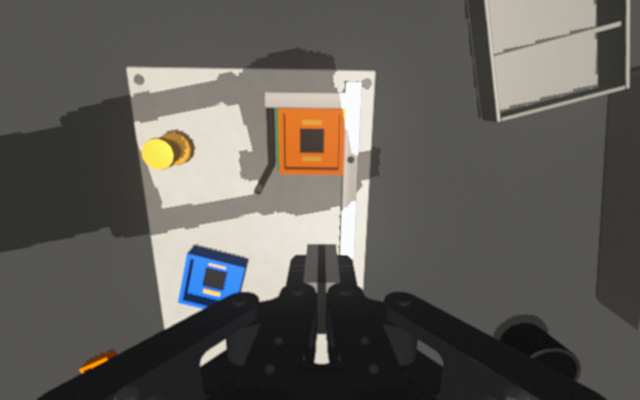

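```bash
python3 - <<'E'
from h import *
im=np.load('w.npz')['im']; save('z6.png',cv2.resize(im[80:190,245:385],None,fx=5,fy=5,interpolation=cv2.INTER_NEAREST))
E
```

```text
(no output)
```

View pics/z6.png

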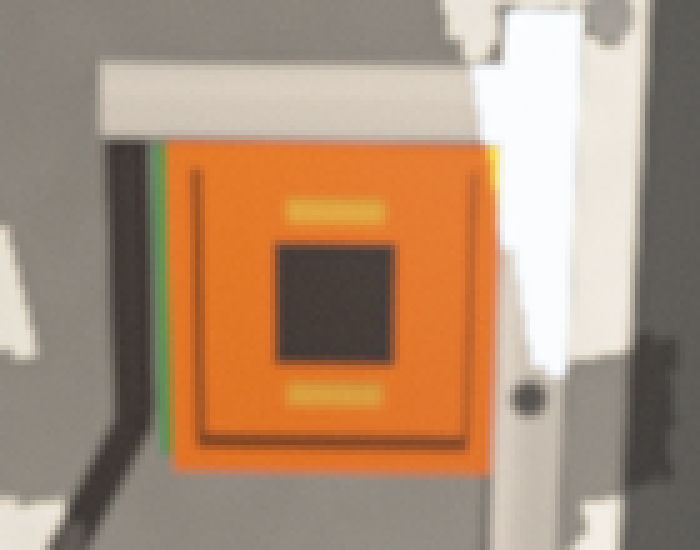

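The crop shows the carrier tight against the end stop (its top edge, y about 142) and the rail (its right edge, x about 490), with green showing only on the lip side. The hand is clear, so I hand in.

```bash
python3 -c "
from workcell import bot
print(bot.finish_job())"
```

```text
the job is handed in; nothing more can be done
None
```

The orange carrier was pushed flush to the rail, held there about a second, then slid along it into the green pocket, tight against both rail and end stop in the last picture; nothing else was seen to move, the hand is clear, and the job is handed in.

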